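# Open the latched food carrier by its paddle

### The arm

A 7-joint arm with a two-finger parallel gripper is mounted at the origin on the work surface. World frame = base frame: x ahead of the robot, y to its left, z up, the work surface at z = 0. Lengths are in m, angles in degrees, forces in N, time in s.
With the tool pointing down it reaches from about 0.4 to 0.85 m from the base axis. Payload 4.4 kg.
Tool frame: the origin (TCP) lies on the mounting face of the last link; the fingertips stand 199 mm ahead of it and the grasp point (between the pads) lies 180 mm ahead of it (nose_length is the distance from the TCP to the fingertips, in m); z points along the fingers, y is the direction in which the jaws open and shut (so a half turn about z gives the same grasp; the last joint's range is limited). The gripper opens to 94 mm and grips with 3 to 60 N. Pads are 16 mm wide; open, the fingers measure 119 mm over their backs; the gripper's body (75 mm by 177 mm) begins 78 mm behind the grasp point.
Start: joints at [-72.009, 36.005, 2.206, 86.941, -1.547, 57.084, -1.146], TCP at [0.241, 0.604, 0.405] pointing down, gripper open.
Joint ranges: [-175.42, 175.42], [-21.48, 121.26], [-71.46, 75.88], [10.55, 141.38], [-63.04, 243.04], [13.31, 113.54], [-168.57, 168.57]. Speed limits (degrees/s): [147.25, 147.25, 180, 180, 180, 180, 180].

### API

Orientations are given as a 3x3 rotation matrix whose columns are the frame's x, y, z axes.
In Python, from workcell import get_state, read_camera, calibration, sign_off, nose_length gives the robot as it stands.
- The arm moves only by the shell command python3 -m handwheel 'ROWS' [FORCE]. ROWS is JSON, a list that holds one entry, the list of rows, each a list of 5 numbers: the gripper's target within -1 to 1 (fully open at 1, half-way at 0, shut at -1), then the shift along the tool's x, y, z in cm, then the turn about the tool's z in rad. In form: [[[grip, x, y, z, turn], ...]]. A call has 1 to 10 rows; each row shifts and turns the commanded pose from where the row before left it, along the tool's axes as they then stand; what a row does not reach is not made up. A row lasts 1/12 s, in which the tool goes at most 41.7 mm and 7.16 degrees, less where a joint would pass 70% of its speed; a pose out of reach is approached as far as the arm can. A call is refused whole if a number of a shift passes 4.17 or a number of a turn 0.125, either way. A call with a gripper value outside its range is refused whole. The fingers move at their own pace and stop on an object; FORCE is the grip in N (left out, the last holds). Time passes only in rows, so rows that do not move let the fingers close. It gives the time, the measured TCP pose, the force and the opening at its end, in the units of the state.
- get_state(): the state, without advancing time (a new reading comes with each control period).
- read_camera(name): name is "side" or "top" or "wrist"; returns (picture, depth): 480x640x3 uint8, red, green, blue; 480x640 float32, m along the optical axis (not along the pixel's ray), 0 where there is no reading.
- calibration(name): a dict with "vertical_fov" (degrees; the focal length in pixels is half the picture's height over the tangent of half this angle, whatever the lens; pixels are square), "cx", "cy" (the principal point, pixels), "rvec" (rotation vector, rad) and "tvec" (3), from world to camera coordinates, as OpenCV has them; the wrist camera has in their place "mount" (4x4, takes a point from camera to tool coordinates, whose origin is the TCP and whose axes are the flange's). Camera axes: x right, y down, z forward; pixel columns grow to the right and rows downward; lengths in m; the calibration is good to about 2 mm. The wrist camera is an equidistant fisheye: a pixel r from the principal point sees the ray r / f radians off the axis. A picture is of the moment at which its call begins: read the wrist's pose just before it. calibration takes no time and is no camera call.
- sign_off(): hands the job in, once; it reports no verdict.
The state is a dict: "t": time; "qpos": joint angles; "dq": joint speeds; "joint_torque": joint torques, N m; "tool_pos": TCP position; "tool_rot": TCP orientation; "force": force on the tool from outside, world axes, zero at the start; "wrist_torque": the same for the moment, N m; "width": finger opening in m.
Only numpy, scipy, OpenCV 4.12 (cv2) and the standard library are available. Lean on these libraries where they do the work, as an engineer would, in place of code of your own. Each camera call takes 0.05 s, during which the arm holds its last target.

### The job

Open the insulated food carrier for unloading: take the yellow bar of its paddle handle, lift it with the door still shut far enough to withdraw the hidden pawl (you feel the paddle's stop just after), then swing the door wide open (at least 70 degrees) and let go, leaving it standing open. Use gentle force only: never force the latch, neither against its stop nor by pulling on a door that is still caught (keep to about 10 N more than the paddle's own spring takes), do not fling the door, and do not disturb the tray on top, the utensil crocks, the plate or the cup.

Things in the scene. Friction and masses are not known exactly. Their poses are not given: they have to be found in the camera images.
- carrier: the dark grey insulated food carrier, fixed to the table: 340 deep (of which the door 40) x 300 wide x 280 mm high; origin under its centre, z up, x from the door side to the back: the closed door's outer face is the plane x = -170 mm, the hinge at y = +150 mm, the free edge of the door at y = -150 mm
- door (a joint): angle of the door about its upright hinge, 0 shut, growing as it opens outwards (seen from above clockwise), up to a stop at 1.9 rad. The hinge is stiff (about 0.25 N m, so the door stays where it is left). A hidden pawl behind the door's free edge holds it shut
- door_hinge (a point): point on the upright hinge line of the door, at table height; axes as the carrier's. The paddle's grip bar is about 210 mm from it along the door and, at rest, 54 mm ahead of the door's face and 224 mm above the table
- paddle_grip (a point): centre of the yellow round bar (14 mm thick, 40 mm long, level along the door) at the free end of the steel paddle that sticks out of the door near its top; y runs along the bar, parallel to the carrier's y when shut. The bar's two flat ends can be taken between the fingers from above. The bar lies 50 mm from the paddle's level pivot, which is 10 mm ahead of the door face, 248 mm above the table
- paddle (a joint): lift angle of the paddle, 0 at rest (0.5 rad below level), growing as lifted. Spring return: 3 N at the bar at rest, 4 N at 1 rad. The pawl clears at an unseen angle of 0.25 to 0.95 rad that differs from carrier to carrier; 0.12 rad (6 mm at the bar) on, with the door shut, a firm rubber stop (4 N per mm at the bar). Keep it lifted until the door is past 0.1 rad, or the pawl catches
- pawl: the steel pawl hidden behind the door's free edge, out of sight; origin on the door, 200 mm from the hinge, 235 mm up; it slides along the door towards the hinge, 40 mm per rad of paddle lift. It breaks if pressed on its keeper or stop with over 20 N: that is a pull of about 16 N at the bar above what the spring takes
- tray: the flat blue plastic tray, 200 x 150 x 12 mm, lying on top of the carrier; origin under its centre; a bystander
- crock_a: a purple perforated utensil crock, 100 mm across, 120 high (utensils to 235 mm); origin under its centre; a bystander
- crock_b: another purple utensil crock like it, 100 mm across, utensils to 210 mm; origin under its centre; a bystander
- plate: a white plate, 160 mm across; origin under its centre; a bystander
- cup: a white plastic cup, 76 mm across, 90 high; origin under its centre; a bystander

How it is judged:
By the outcome, as a careful person would: the job done as asked, in the order asked, and still so for the second after the job is handed in, with the robot touching nothing.
It also fails if it takes over 72 s, if anything falls off the work surface, if the arm or the gripper's body presses on something with over 40 N, if the wrist force passes 120 N, or if a joint passes its speed limit or range.

## Working session

There is one attempt and no reset: what is moved stays moved. The work goes in short steps, Python scripts to look and compute and a shell command to move; the robot and the scene stay as the last step left them, time stands still between calls to the robot, and variables do not carry over. Pictures are saved under pics/ and viewed, and the job is handed in when it is done.

```bash
ls; mkdir -p pics
cat > h.py <<'E'
import numpy as np, cv2
from workcell import get_state, read_camera, calibration, nose_length
def save(name,fn):
    s=get_state(); p,d=read_camera(name)
    cv2.imwrite(f'pics/{fn}.png',p[:,:,::-1]); np.savez(f'pics/{fn}.npz',d=d,p=p,pos=s['tool_pos'],rot=s['tool_rot'])
    return p,d
def world(name,d,u,v,z=None):
    c=calibration(name); f=240/np.tan(np.radians(c['vertical_fov'])/2)
    z=d[v,u] if z is None else z
    P=np.array([(u-c['cx'])/f*z,(v-c['cy'])/f*z,z])
    R=cv2.Rodrigues(np.array(c['rvec'],float))[0]
    return R.T@(P-np.array(c['tvec']).ravel())
def cloud(name,d):
    c=calibration(name); f=240/np.tan(np.radians(c['vertical_fov'])/2)
    v,u=np.mgrid[:480,:640]
    P=np.stack([(u-c['cx'])/f*d,(v-c['cy'])/f*d,d],-1)
    R=cv2.Rodrigues(np.array(c['rvec'],float))[0]
    return (P-np.array(c['tvec']).ravel())@R
E
python3 - <<'E'
from h import *
s=get_state(); print(s, nose_length if not callable(nose_length) else nose_length())
for n in ('side','top','wrist'): save(n,n+'0'); print(n,calibration(n))
E
```

```text
pics
{'t': 0.0, 'qpos': array([-72.00949643,  36.05767938,   2.20505871,  86.99325454,
        -1.54787637,  57.08412913,  -1.14576227]), 'dq': array([ 0.00306806,  0.00136134, -0.04890252, -0.02140197, -0.06502219,
        0.03334267, -0.12100519]), 'joint_torque': array([ 4.57333772e-04, -5.49751782e+01,  1.14388123e+00, -1.86645412e+01,
       -5.21008484e-02,  2.34593143e-02,  1.52305838e-04]), 'tool_pos': array([0.24085588, 0.60342809, 0.40378389]), 'tool_rot': array([[-9.28726414e-01,  3.70765190e-01, -6.49081493e-04],
       [ 3.70765757e-01,  9.28724823e-01, -1.71969595e-03],
       [-3.47853022e-05, -1.83778425e-03, -9.99998311e-01]]), 'force': array([-0.14976867, -0.91495008, -0.34420125]), 'wrist_torque': array([-0.00718362, -0.03098186,  0.0190281 ]), 'width': 0.09429429020820672} 0.1992
side {'vertical_fov': 50.48034926343429, 'cx': 311.82857503199796, 'cy': 245.26685479010825, 'rvec': array([ 2.40632182,  0.72918151, -0.24131552]), 'tvec': array([-0.4581035 , -0.09028651,  1.32348902])}
top {'vertical_fov': 49.227194992820735, 'cx': 313.9173267038619, 'cy': 237.186078630599, 'rvec': array([ 2.05186578, -2.18358707,  0.22029714]), 'tvec': array([0.09898138, 0.56224602, 1.2368025 ])}
wrist {'vertical_fov': 65.70646984690485, 'cx': 313.04338512470343, 'cy': 241.3255182351848, 'mount': array([[-4.57646685e-04, -9.72851042e-01, -2.31431718e-01,
         6.74301369e-02],
       [ 9.99999876e-01, -4.00112678e-04, -2.95536812e-04,
        -5.15179470e-04],
       [ 1.94914531e-04, -2.31431825e-01,  9.72851105e-01,
         1.84782232e-02],
       [ 0.00000000e+00,  0.00000000e+00,  0.00000000e+00,
         1.00000000e+00]])}
```

View pics/side0.png

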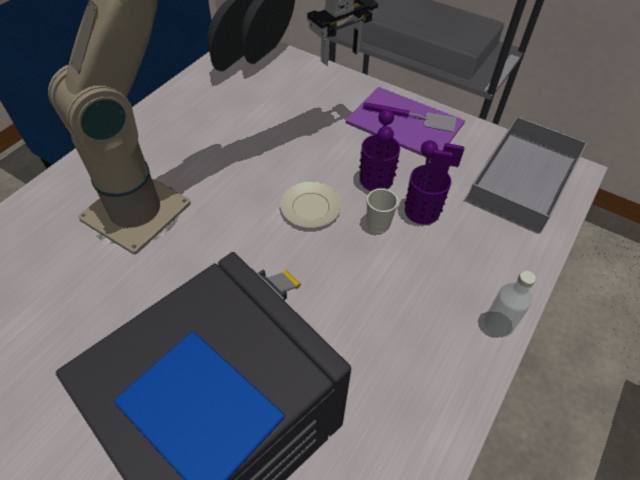

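View pics/top0.png

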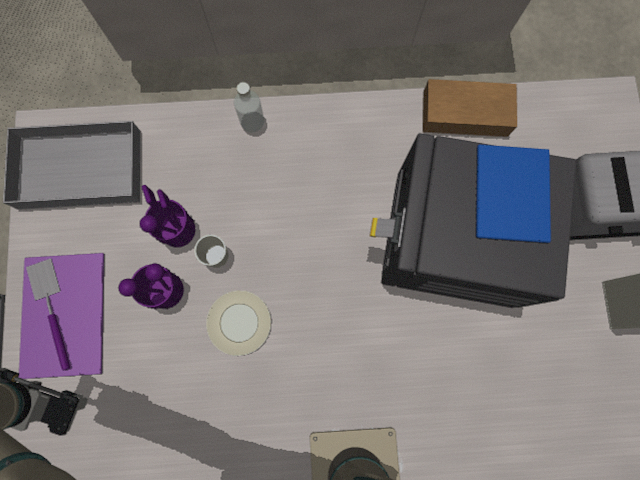

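View pics/wrist0.png

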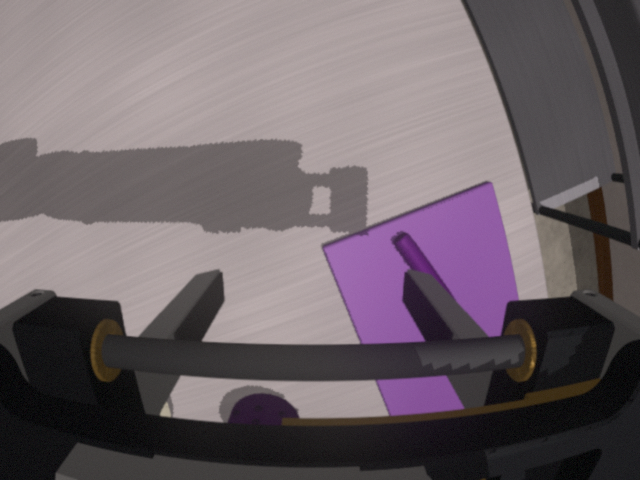

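The top view shows the carrier's door facing left (+y), with the yellow bar at about (375,227). The hinge is on the far side and the free edge is near the robot. Next I measure it.

Run:
```python
from h import *
for n in ('top','side'):
    z=np.load(f'pics/{n}0.npz'); d=z['d'];p=z['p'].astype(int); W=cloud(n,d)
    m=(p[:,:,0]>120)&(p[:,:,2]<60)&(p[:,:,1]>90)&(d>0)
    ys,xs=np.nonzero(m); print(n,len(ys),xs.min(),xs.max(),ys.min(),ys.max())
    q=W[m]; print('bar',np.median(q,0),q.min(0),q.max(0))
    # carrier top
    k=(abs(W[:,:,2]-.28)<.006)&(d>0)&(W[:,:,1]<0.1)
    q=W[k][:,:2].astype(np.float32); print('top z',np.median(W[k][:,2]),cv2.minAreaRect(q), q.shape)
    print(cv2.boxPoints(cv2.minAreaRect(q)))
    b=(p[:,:,2]>120)&(p[:,:,0]<60)&(W[:,:,2]>.26)&(W[:,:,2]<.32)
    q=W[b]; print('tray',cv2.minAreaRect(q[:,:2].astype(np.float32)),np.median(q[:,2]))
W=cloud('top',np.load('pics/top0.npz')['d'])
for nm,u,v in [('crocka',166,222),('crockb',157,287),('cup',211,252),('plate',239,323),('bottle',248,110),('block',470,105)]: print(nm,W[v,u])
cv2.imwrite('pics/crop_top.png',cv2.resize(cv2.imread('pics/top0.png')[120:310,340:600],None,fx=3,fy=3,interpolation=cv2.INTER_CUBIC))
cv2.imwrite('pics/crop_side.png',cv2.resize(cv2.imread('pics/side0.png')[240:320,220:340],None,fx=6,fy=6,interpolation=cv2.INTER_CUBIC))
```

```text
top 82 370 515 84 235
bar [ 0.54856162 -0.0624937   0.22972028] [ 0.52911274 -0.48012133  0.0661498 ] [ 0.94854408 -0.0535076   0.23307546]
top z 0.278819469327917 ((0.36143848299980164, -0.23548105359077454), (0.35387030243873596, 0.7166542410850525), 72.63777160644531) (15942, 2)
[[-0.03336178 -0.29742557]
 [ 0.6506397  -0.5112836 ]
 [ 0.75623876 -0.17353654]
 [ 0.07223725  0.04032147]]
tray ((0.5887608528137207, -0.34950894117355347), (0.15258653461933136, 0.19903507828712463), 83.23710632324219) 0.29110521607469464
side 76 283 299 271 285
bar [ 0.54978877 -0.06638911  0.23109614] [ 0.5283747  -0.07415006  0.22690942] [ 0.56741296 -0.05774646  0.23526183]
top z 0.27981207260449414 ((0.3038487434387207, -0.22110208868980408), (0.35345277190208435, 0.8272404074668884), 72.64263916015625) (25528, 2)
[[-0.14365916 -0.26638526]
 [ 0.6459109  -0.5131764 ]
 [ 0.75135666 -0.17581892]
 [-0.03821343  0.0709722 ]]
tray ((0.589034914970398, -0.34919506311416626), (0.14751549065113068, 0.19814251363277435), 82.2579345703125) 0.2921086163608563
crocka [0.64184006 0.44260438 0.0037041 ]
crockb [0.47486317 0.46679431 0.00191173]
cup [0.55587784 0.32829393 0.00339511]
plate [0.37199747 0.26252927 0.00581543]
bottle [0.8799923  0.20616929 0.12873492]
block [ 0.8880513  -0.36005503  0.06633725]
```

```bash
python3 -m handwheel --help 2>&1 | head -20
```

```text
invalid input: not JSON, or not a number
```

Run:
```python
from h import *
for n in ('top','side'):
    z=np.load(f'pics/{n}0.npz'); d=z['d'];p=z['p'].astype(int); W=cloud(n,d)
    k=(abs(W[:,:,2]-.28)<.006)&(d>0)&(W[:,:,1]<0.0)&(W[:,:,0]>.36)
    k=cv2.morphologyEx(k.astype(np.uint8),cv2.MORPH_OPEN,np.ones((3,3)))>0
    q=W[k][:,:2].astype(np.float32); r=cv2.minAreaRect(q);print(n,r); print(cv2.boxPoints(r))
    m=(p[:,:,0]>120)&(p[:,:,2]<60)&(p[:,:,1]>90)&(d>0)&(W[:,:,2]>.2)&(W[:,:,2]<.25)
    q=W[m]; c=q.mean(0); print('bar',c,len(q)); uu,s,vt=np.linalg.svd(q-c); print(vt[0],np.ptp((q-c)@vt[0]), np.percentile(q[:,2],[5,50,95]), np.percentile(q[:,1],[5,50,95]))
    # purple objs
    pu=(p[:,:,0]>1.5*p[:,:,1]+15)&(p[:,:,2]>1.5*p[:,:,1]+15)&(W[:,:,2]>.1)
    nn,lab,st,ce=cv2.connectedComponentsWithStats(pu.astype(np.uint8))
    for i in range(1,nn):
        if st[i,4]>60: q=W[lab==i]; print('purple',st[i],q.min(0).round(3),q.max(0).round(3))
```

```text
top ((0.5512965321540833, -0.29493820667266846), (0.33693742752075195, 0.2991342544555664), 76.13204193115234)
[[ 0.36570972 -0.42264712]
 [ 0.6561244  -0.4943452 ]
 [ 0.73688334 -0.1672293 ]
 [ 0.44646865 -0.09553123]]
bar [ 0.54707981 -0.06200368  0.22973098] 75
[-0.97059523  0.23928469  0.02622477] 0.039691880303871094 [0.22589077 0.22986297 0.2327193 ] [-0.06800149 -0.06226115 -0.05610378]
purple [142 185  12  19  92] [0.629 0.413 0.185] [0.671 0.431 0.238]
purple [140 190  48  52 578] [0.31 0.08 0.1 ] [0.667 0.459 1.324]
purple [119 264  52  32 588] [0.31  0.08  0.101] [0.513 0.489 1.324]
purple [133 276  42  32 138] [0.31 0.08 0.1 ] [0.484 0.487 1.324]
side ((0.5523648262023926, -0.29884108901023865), (0.33800676465034485, 0.3000631332397461), 76.26500701904297)
[[ 0.3664968  -0.4273895 ]
 [ 0.6579794  -0.49863392]
 [ 0.73823285 -0.17029268]
 [ 0.44675022 -0.09904826]]
bar [ 0.54911864 -0.06616764  0.2307408 ] 76
[ 0.96737869 -0.2516656   0.0290325 ] 0.03984738177607034 [0.2282553  0.23109614 0.23283055] [-0.07192448 -0.06638911 -0.06027195]
purple [362 109  38  58 925] [ 0.417 -0.468  0.1  ] [0.861 0.493 1.005]
purple [ 410  140   54   60 1534] [ 0.572 -0.468  0.1  ] [0.861 0.457 1.005]
```

View pics/crop_top.png

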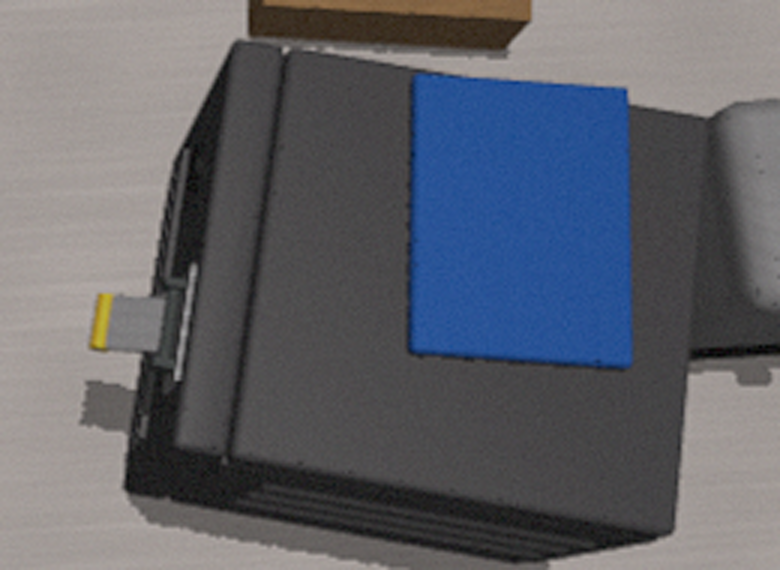

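View pics/crop_side.png

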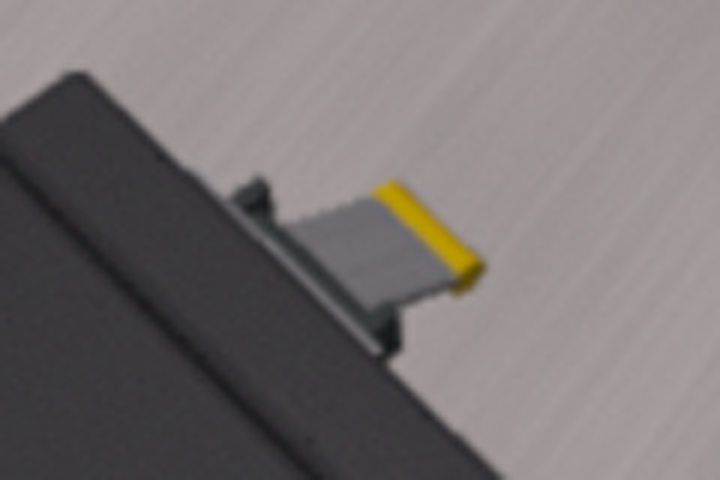

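```bash
python3 -m handwheel '[[[1,0,0,-1,0.119],[1,0,0,-1,0.119],[1,0,0,-1,0.119],[1,0,0,-1,0.119],[1,0,0,-1,0.119],[1,0,0,-1,0.119],[1,0,0,-1,0.119],[1,0,0,-1,0.119],[1,0,0,-1,0.119],[1,0,0,-1,0.119]]]' 15; python3 -m handwheel '[[[1,0,0,0,0.119],[1,0,0,0,0.119],[1,0,0,0,0]]]'
cat >> h.py <<'E'
def to(target):
    s=get_state(); R=s['tool_rot']; d=np.array(target)-s['tool_pos']
    print('t',s['t'],'pos',s['tool_pos'].round(4),'y az',np.degrees(np.arctan2(R[1,1],R[0,1])).round(2),'tool shift cm',(R.T@d*100).round(2),'F',s['force'].round(2),'w',round(s['width'],4),'q',s['qpos'].round(0))
E
python3 -c "
from h import *
to([0.548,-0.0655,0.5])"
```

```text
t: 0.98
tool_pos: [0.2408, 0.6036, 0.5048]
tool_rot: [[0.005, 1.0, -0.0], [1.0, -0.005, -0.001], [-0.001, -0.0, -1.0]]
force: [-1.1, -0.3, -0.3]
width: 0.0941
t: 1.23
tool_pos: [0.2407, 0.6037, 0.5044]
tool_rot: [[0.238, 0.971, 0.0], [0.971, -0.238, -0.001], [-0.001, 0.0, -1.0]]
force: [-0.0, 0.7, -0.5]
width: 0.0938
t 1.2333 pos [0.2407 0.6037 0.5044] y az -13.74 tool shift cm [-57.71  45.74   0.49] F [-0.01  0.67 -0.48] w 0.0938 q [-85.  33.  25.  79. -14.  71. -72.]
```

```bash
python3 -m handwheel '[[[1,-3.2,2.54,0,0],[1,-3.2,2.54,0,0],[1,-3.2,2.54,0,0],[1,-3.2,2.54,0,0],[1,-3.2,2.54,0,0],[1,-3.2,2.54,0,0],[1,-3.2,2.54,0,0],[1,-3.2,2.54,0,0],[1,-3.2,2.54,0,0]]]'; python3 -m handwheel '[[[1,-3.2,2.54,0,0],[1,-3.2,2.54,0,0],[1,-3.2,2.54,0,0],[1,-3.2,2.54,0,0],[1,-3.2,2.54,0,0],[1,-3.2,2.54,0,0],[1,-3.2,2.54,0,0],[1,0,0,0,0]]]'
python3 -c "
from h import *
to([0.548,-0.0655,0.5])"
```

```text
t: 1.98
tool_pos: [0.3958, 0.2681, 0.5047]
tool_rot: [[0.231, 0.973, -0.0], [0.973, -0.231, 0.0], [0.0, -0.0, -1.0]]
force: [1.4, -0.0, -1.1]
width: 0.0943
t: 2.65
tool_pos: [0.5173, 0.0019, 0.5052]
tool_rot: [[0.243, 0.97, 0.003], [0.97, -0.243, -0.006], [-0.005, 0.004, -1.0]]
force: [0.4, -1.2, 0.7]
width: 0.094
t 2.65 pos [0.5173 0.0019 0.5052] y az -14.09 tool shift cm [-5.78  4.61  0.57] F [ 0.37 -1.21  0.65] w 0.094 q [-28.  22.  35. 100. -13.  62.  -3.]
```

Now I move over the bar, keeping the tip clear of it, and take a wrist picture to refine the pose.

```bash
python3 -m handwheel '[[[1,-2.9,2.3,0.3,0],[1,-2.9,2.3,0.3,0],[1,0,0,0,0],[1,0,0,0,0],[1,0,0,0,0]]]'
python3 -c "
from h import *
to([0.548,-0.0655,0.5])
save('wrist','w1'); save('top','t1')
"
```

```text
t: 3.07
tool_pos: [0.5467, -0.056, 0.4982]
tool_rot: [[0.233, 0.972, -0.001], [0.972, -0.233, 0.001], [0.001, -0.001, -1.0]]
force: [-0.2, 0.5, 0.5]
width: 0.094
t 3.0667 pos [ 0.5467 -0.056   0.4982] y az -13.48 tool shift cm [-0.89  0.35 -0.18] F [-0.15  0.48  0.49] w 0.094 q [-20.  25.  34.  96. -16.  63.   5.]
```

View pics/w1.png

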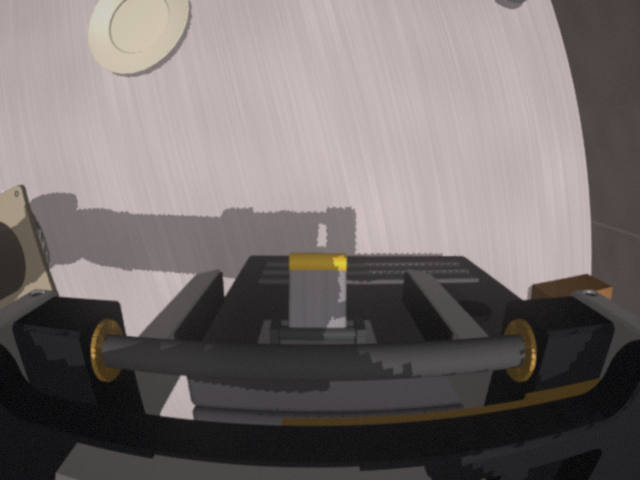

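The wrist view shows the bar at about u 290–347, v 253–270, between the open fingers. I turn that into a position.

```bash
cat >> h.py <<'E'
def wpt(fn,u,v,zworld):
    z=np.load(f'pics/{fn}.npz'); c=calibration('wrist'); f=240/np.tan(np.radians(c['vertical_fov'])/2)
    a=np.array([u-c['cx'],v-c['cy']]); r=np.hypot(*a); th=r/f
    ray=np.array([*(a/r*np.sin(th)),np.cos(th)]); M=c['mount']
    o=z['rot']@M[:3,3]+z['pos']; dr=z['rot']@M[:3,:3]@ray
    return o+dr*(zworld-o[2])/dr[2]
E
python3 - <<'E'
from h import *
L,R=wpt('w1',290,261.5,.228),wpt('w1',347,262,.228)
print(L,R,np.linalg.norm(L-R),(L+R)/2); d=R-L; print(np.degrees(np.arctan2(d[1],d[0])))
c=(L+R)/2
to([c[0],c[1],.404])
z=np.load('pics/t1.npz')
E
```

```text
[ 0.52780259 -0.05988834  0.228     ] [ 0.56695174 -0.06967457  0.228     ] 0.0403537634921163 [ 0.54737717 -0.06478145  0.228     ]
-14.034785756640927
t 3.1667 pos [ 0.5466 -0.055   0.4985] y az -13.39 tool shift cm [-0.94  0.31  9.45] F [0.12 0.76 0.39] w 0.0937 q [-20.  25.  34.  96. -16.  63.   5.]
```

```bash
python3 -m handwheel '[[[1,-0.5,0.15,1,0.008],[1,-0.4,0.15,1.5,0],[1,0,0,1.5,0],[1,0,0,1.5,0],[1,0,0,1.5,0],[1,0,0,0,0],[1,0,0,0,0]]]'
python3 -c "
from h import *
to([0.5475,-0.065,0.404])
save('wrist','w2')
"
```

```text
t: 3.75
tool_pos: [0.5473, -0.0654, 0.428]
tool_rot: [[0.241, 0.97, -0.002], [0.97, -0.241, 0.0], [-0.0, -0.002, -1.0]]
force: [-0.1, 0.8, 0.1]
width: 0.0941
t 3.75 pos [ 0.5473 -0.0654  0.428 ] y az -13.97 tool shift cm [0.04 0.01 2.4 ] F [-0.15  0.81  0.08] w 0.0941 q [-17.  29.  32. 102. -19.  54.   9.]
```

View pics/w2.png

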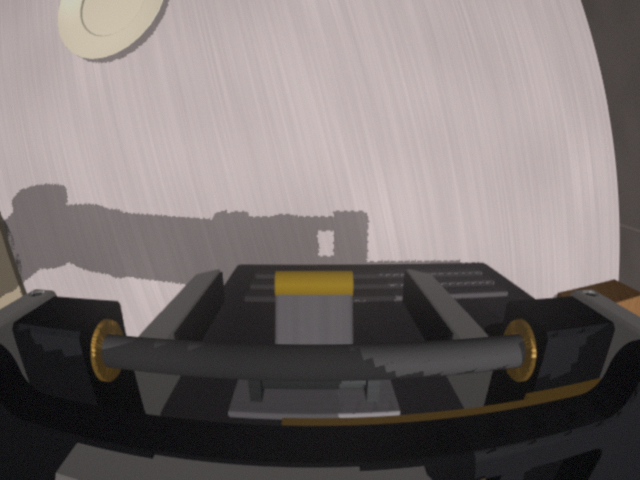

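```bash
python3 -m handwheel '[[[1,0.03,0,1.2,0],[1,0,0,1.2,0],[1,0,0,0,0],[1,0,0,0,0],[0,0,0,0,0],[0,0,0,0,0],[0,0,0,0,0],[0,0,0,0,0]]]' 8
python3 -c "
from h import *
to([0.5475,-0.065,0.404])"
python3 -m handwheel '[[[-0.3,0,0,0,0],[-0.3,0,0,0,0],[-0.3,0,0,0,0],[-0.3,0,0,0,0],[-0.3,0,0,0,0]]]' 8
python3 -c "
from h import *
to([0.5475,-0.065,0.404])"
```

```text
t: 4.47
tool_pos: [0.5478, -0.0658, 0.4052]
tool_rot: [[0.243, 0.97, 0.001], [0.97, -0.243, 0.0], [0.0, 0.001, -1.0]]
force: [-0.7, -0.7, 0.3]
width: 0.0704
t 4.4667 pos [ 0.5478 -0.0658  0.4052] y az -14.04 tool shift cm [ 0.07 -0.05  0.12] F [-0.68 -0.67  0.28] w 0.0704 q [-17.  31.  32. 103. -20.  51.  10.]
t: 4.88
tool_pos: [0.5474, -0.0657, 0.4046]
tool_rot: [[0.242, 0.97, -0.001], [0.97, -0.242, 0.0], [0.0, -0.001, -1.0]]
force: [-0.2, 0.4, 1.2]
width: 0.0399
t 4.8833 pos [ 0.5474 -0.0657  0.4046] y az -14.03 tool shift cm [ 0.07 -0.01  0.06] F [-0.17  0.39  1.17] w 0.0399 q [-17.  31.  31. 103. -20.  51.  10.]
```

```bash
python3 -m handwheel '[[[-1,0,0,0,0],[-1,0,0,0,0],[-1,0.11,0,-0.22,0],[-1,0.11,0,-0.23,0],[-1,0.09,0,-0.23,0],[-1,0.08,0,-0.24,0],[-1,0,0,0,0],[-1,0,0,0,0],[-1,0,0,0,0]]]' 18
cat >> h.py <<'E'
def arc(ref=(0.5475,-0.0655,0.4040)):
    s=get_state(); d=s['tool_pos']-np.array(ref); az=np.radians(76.1)
    o=d[:2]@[np.cos(az),np.sin(az)]; l=d[:2]@[np.sin(az),-np.cos(az)]
    F=s['force']; Fo=F[:2]@[np.cos(az),np.sin(az)]; Fl=F[:2]@[np.sin(az),-np.cos(az)]
    th=np.arctan2(-23.97+d[2]*1e3,43.88+o*1e3)+.5
    print('t',round(s['t'],2),'up %.1f out %.1f lat %.1f mm th %.3f r %.1f'%(d[2]*1e3,o*1e3,l*1e3,th,np.hypot(-23.97+d[2]*1e3,43.88+o*1e3)),'F up %.2f out %.2f lat %.2f'%(F[2],Fo,Fl),'tq',s['wrist_torque'].round(2),'w',round(s['width'],4))
E
python3 -c "
from h import *
arc()"
```

```text
t: 5.63
tool_pos: [0.5484, -0.0618, 0.4137]
tool_rot: [[0.243, 0.97, -0.001], [0.97, -0.243, 0.0], [0.0, -0.001, -1.0]]
force: [-1.0, -0.0, -5.4]
width: 0.0396
t 5.63 up 9.7 out 3.8 lat 0.0 mm th 0.210 r 49.8 F up -5.44 out -0.28 lat -0.96 tq [-0.06  0.37 -0.04] w 0.0396
```

```bash
A='from h import *
arc()'
python3 -m handwheel '[[[-1,0.06,0,-0.24,0],[-1,0.06,0,-0.24,0],[-1,0,0,0,0],[-1,0,0,0,0]]]' >/dev/null; python3 -c "$A"
python3 -m handwheel '[[[-1,0,0,0,0]]]'>/dev/null; python3 -c "$A"
python3 -m handwheel '[[[-1,0.04,0,-0.25,0],[-1,0,0,0,0],[-1,0,0,0,0]]]'>/dev/null; python3 -c "$A"
```

```text
t 5.97 up 14.7 out 5.0 lat 0.0 mm th 0.314 r 49.8 F up -5.07 out 0.13 lat -1.73 tq [0.13 0.56 0.  ] w 0.04
t 6.05 up 14.6 out 5.0 lat 0.0 mm th 0.311 r 49.8 F up -5.67 out -0.03 lat -1.56 tq [0.08 0.61 0.04] w 0.0397
t 6.3 up 17.1 out 5.5 lat 0.0 mm th 0.362 r 49.8 F up -5.82 out 0.11 lat -2.39 tq [ 0.27  0.6  -0.03] w 0.0399
```

```bash
cat > ok.py <<'E'
import sys
from h import *
arc(); sys.exit(get_state()['force'][2] < float(sys.argv[1]))
E
k='python3 ok.py -8'
python3 -m handwheel '[[[-1,0.02,0,-0.12,0],[-1,0,0,0,0]]]'>/dev/null; $k && python3 -m handwheel '[[[-1,0.01,0,-0.12,0],[-1,0,0,0,0]]]'>/dev/null && $k && python3 -m handwheel '[[[-1,0.01,0,-0.12,0],[-1,0,0,0,0]]]'>/dev/null && $k && python3 -m handwheel '[[[-1,0.01,0,-0.12,0],[-1,0,0,0,0]]]'>/dev/null && $k && python3 -m handwheel '[[[-1,0,0,-0.12,0],[-1,0,0,0,0]]]'>/dev/null && $k && python3 -m handwheel '[[[-1,0,0,-0.12,0],[-1,0,0,0,0]]]'>/dev/null && $k && python3 -m handwheel '[[[-1,0,0,-0.12,0],[-1,0,0,0,0]]]'>/dev/null && $k && python3 -m handwheel '[[[-1,0,0,-0.12,0],[-1,0,0,0,0]]]'>/dev/null && $k
```

```text
t 6.47 up 18.3 out 5.6 lat 0.1 mm th 0.387 r 49.8 F up -6.39 out 0.14 lat -2.75 tq [0.31 0.71 0.05] w 0.04False
```

```bash
sed -i 's/sys.exit(\(.*\))$/sys.exit(int(\1))/' ok.py; tail -1 ok.py
k='python3 ok.py -8.5'
python3 -m handwheel '[[[-1,0.01,0,-0.12,0],[-1,0,0,0,0]]]'>/dev/null && $k && python3 -m handwheel '[[[-1,0.01,0,-0.12,0],[-1,0,0,0,0]]]'>/dev/null && $k && python3 -m handwheel '[[[-1,0.01,0,-0.12,0],[-1,0,0,0,0]]]'>/dev/null && $k && python3 -m handwheel '[[[-1,0,0,-0.12,0],[-1,0,0,0,0]]]'>/dev/null && $k
```

```text
arc(); sys.exit(int(get_state()['force'][2] < float(sys.argv[1])))
t 6.63 up 19.5 out 5.7 lat 0.1 mm th 0.411 r 49.8 F up -6.38 out 0.51 lat -3.72 tq [0.34 0.75 0.  ] w 0.0396
t 6.8 up 20.8 out 5.8 lat 0.1 mm th 0.436 r 49.8 F up -5.81 out 0.97 lat -3.90 tq [ 0.48  0.8  -0.04] w 0.0397
t 6.97 up 22.0 out 5.9 lat 0.1 mm th 0.460 r 49.8 F up -7.04 out 1.09 lat -3.54 tq [0.44 0.85 0.04] w 0.0398
t 7.13 up 23.2 out 5.9 lat 0.1 mm th 0.485 r 49.8 F up -5.90 out 0.23 lat -4.74 tq [0.48 0.9  0.03] w 0.0398
```

```bash
k='python3 ok.py -8.5'
python3 -m handwheel '[[[-1,0,-0.04,0,0],[-1,0,0,0,0]]]'>/dev/null && $k && python3 -m handwheel '[[[-1,0,0,0,0]]]'>/dev/null && $k && python3 -m handwheel '[[[-1,0,0,-0.12,0],[-1,0,0,0,0]]]'>/dev/null && $k
```

```text
t 7.3 up 23.2 out 5.9 lat -0.1 mm th 0.485 r 49.8 F up -5.42 out 0.70 lat -3.41 tq [0.52 0.8  0.05] w 0.0399
t 7.38 up 23.2 out 5.9 lat -0.1 mm th 0.484 r 49.8 F up -6.71 out 1.26 lat -3.03 tq [0.53 0.82 0.02] w 0.0394
t 7.55 up 24.5 out 5.9 lat -0.1 mm th 0.511 r 49.7 F up -6.33 out 1.46 lat -3.62 tq [ 0.54  0.78 -0.02] w 0.0397
```

```bash
k='python3 ok.py -9'
python3 -m handwheel '[[[-1,0.03,-0.08,0,0],[-1,0,0,0,0]]]'>/dev/null && $k && python3 -m handwheel '[[[-1,0,0,-0.12,0],[-1,0,0,0,0]]]'>/dev/null && $k && python3 -m handwheel '[[[-1,0,0,-0.12,0],[-1,0,0,0,0]]]'>/dev/null && $k && python3 -m handwheel '[[[-1,-0.01,0,-0.12,0],[-1,0,0,0,0]]]'>/dev/null && $k && python3 -m handwheel '[[[-1,-0.01,0,-0.12,0],[-1,0,0,0,0]]]'>/dev/null && $k && python3 -m handwheel '[[[-1,-0.01,0,-0.12,0],[-1,0,0,0,0]]]'>/dev/null && $k
```

```text
t 7.72 up 24.6 out 6.0 lat -0.5 mm th 0.513 r 49.9 F up -8.02 out 1.34 lat -1.36 tq [0.3  0.37 0.02] w 0.0396
t 7.88 up 26.0 out 6.0 lat -0.5 mm th 0.541 r 49.9 F up -6.80 out 0.64 lat 0.64 tq [0.26 0.18 0.01] w 0.0396
t 8.05 up 27.2 out 5.9 lat -0.5 mm th 0.565 r 49.9 F up -6.14 out -0.42 lat 0.05 tq [ 0.13 -0.01  0.07] w 0.0396
t 8.22 up 28.4 out 5.9 lat -0.5 mm th 0.588 r 49.9 F up -5.87 out -0.75 lat 1.17 tq [ 0.09 -0.14  0.02] w 0.0398
t 8.38 up 29.3 out 5.8 lat -0.5 mm th 0.607 r 50.0 F up -8.88 out 0.23 lat 1.59 tq [-0.11 -0.48  0.  ] w 0.0398
t 8.55 up 30.3 out 5.8 lat -0.5 mm th 0.626 r 50.1 F up -11.72 out 0.34 lat 3.53 tq [-0.16 -0.84  0.01] w 0.0397
```

```bash
k='python3 ok.py -20'
python3 -m handwheel '[[[-1,0.01,0.03,0.15,0],[-1,0.01,0.03,0.15,0],[-1,0,0,0,0],[-1,0,0,0,0]]]'>/dev/null && $k
python3 - <<'E'
from h import *
save('top','t2');save('side','s2')
E
$k
```

```text
t 8.88 up 27.9 out 5.8 lat -0.3 mm th 0.579 r 49.8 F up -1.23 out 0.11 lat 1.66 tq [-0.2  -0.    0.04] w 0.0401
t 8.98 up 27.8 out 5.8 lat -0.3 mm th 0.577 r 49.8 F up -0.96 out 0.13 lat -0.45 tq [-0.25  0.02  0.06] w 0.0398
```

```bash
cat > okx.py <<'E'
import sys
from h import *
s=get_state(); R=s['tool_rot']; F=R.T@s['force']; ya=np.degrees(np.arctan2(R[1,1],R[0,1]))
print('t %.2f'%s['t'],'pos',s['tool_pos'].round(4),'phi(yaw) %.2f'%(-14.0-ya),'F tool',F.round(2),'tq',(R.T@s['wrist_torque']).round(2),'w',round(s['width'],4),'q',s['qpos'].round(0))
sys.exit(int(F[0] < -float(sys.argv[1]) or abs(F[1])>9 or abs(F[2])>10))
E
k='python3 okx.py 6'; $k && 
python3 -m handwheel '[[[-1,0.05,0.01,0,0.002],[-1,0.05,0.01,0,0.002]]]'>/dev/null && $k && python3 -m handwheel '[[[-1,0.05,0.01,0,0.002],[-1,0.05,0.01,0,0.002]]]'>/dev/null && $k && python3 -m handwheel '[[[-1,0.05,0.01,0,0.002],[-1,0.05,0.01,0,0.002]]]'>/dev/null && $k && python3 -m handwheel '[[[-1,0.05,0.01,0,0.002],[-1,0.05,0.01,0,0.002],[-1,0,0,0,0]]]'>/dev/null && $k
```

```text
t 8.98 pos [ 0.5486 -0.0598  0.4318] phi(yaw) 0.04 F tool [ 0.13 -0.45  0.96] tq [-0.04 -0.24 -0.06] w 0.0398 q [-18.  29.  33. 102. -19.  55.   8.]
t 9.15 pos [ 0.549  -0.0591  0.4317] phi(yaw) 0.29 F tool [-1.58  0.62  1.2 ] tq [-0.1  -0.51 -0.06] w 0.0401 q [-18.  29.  33. 101. -19.  55.   8.]
t 9.32 pos [ 0.5496 -0.058   0.4315] phi(yaw) 0.53 F tool [-0.79  1.41  2.08] tq [-0.15 -0.58 -0.01] w 0.0394 q [-18.  29.  33. 101. -19.  55.   8.]
t 9.48 pos [ 0.5501 -0.0571  0.4315] phi(yaw) 0.76 F tool [-1.38  1.12  1.61] tq [-0.19 -0.61  0.  ] w 0.0395 q [-18.  29.  33. 101. -19.  55.   7.]
t 9.73 pos [ 0.5506 -0.056   0.4315] phi(yaw) 0.98 F tool [-2.26  1.69  2.26] tq [-0.46 -0.64  0.06] w 0.0399 q [-19.  29.  33. 101. -19.  55.   7.]
```

```bash
k='python3 okx.py 7';
python3 -m handwheel '[[[-1,0.21,0.061,-0.01,0.01],[-1,0.21,0.061,0,0.01],[-1,0.21,0.061,-0.01,0.01],[-1,0.21,0.061,0,0.01]]]'>/dev/null && $k && python3 -m handwheel '[[[-1,0.3,0.09,0,0.0143],[-1,0.3,0.09,0,0.0143],[-1,0.3,0.09,0,0.0143],[-1,0.3,0.09,0,0.0143]]]'>/dev/null && $k && python3 -m handwheel '[[[-1,0.3,0.09,0,0.0143],[-1,0.3,0.09,0,0.0143],[-1,0.3,0.09,0,0.0143],[-1,0.3,0.09,0,0.0143],[-1,0,0,0,0]]]'>/dev/null && $k
```

```text
t 10.07 pos [ 0.5553 -0.0485  0.4316] phi(yaw) 3.31 F tool [-2.25  3.07  1.9 ] tq [-0.68 -0.82  0.09] w 0.0397 q [-20.  30.  33. 101. -19.  55.   4.]
t 10.40 pos [ 0.5614 -0.0402  0.4321] phi(yaw) 6.61 F tool [-10.72   0.12  -6.61] tq [ 0.1  -2.6  -0.43] w 0.0398 q [-21.  31.  34. 100. -20.  56.   0.]
```

```bash
python3 okx.py 7
python3 - <<'E'
from h import *
save('wrist','w3');save('top','t3');save('side','s3')
im=cv2.imread('pics/side0.png'); im=cv2.imread('pics/s3.png')
cv2.imwrite('pics/s3c.png',cv2.resize(im[200:340,180:380],None,fx=4,fy=4,interpolation=cv2.INTER_CUBIC))
E
python3 okx.py 7
```

```text
t 10.40 pos [ 0.5614 -0.0402  0.4321] phi(yaw) 6.61 F tool [-10.72   0.12  -6.61] tq [ 0.1  -2.6  -0.43] w 0.0398 q [-21.  31.  34. 100. -20.  56.   0.]
t 10.55 pos [ 0.5615 -0.04    0.4322] phi(yaw) 6.58 F tool [-7.6   0.21 -3.78] tq [-0.04 -1.85 -0.31] w 0.0399 q [-21.  31.  34. 100. -20.  56.   1.]
```

View pics/w3.png

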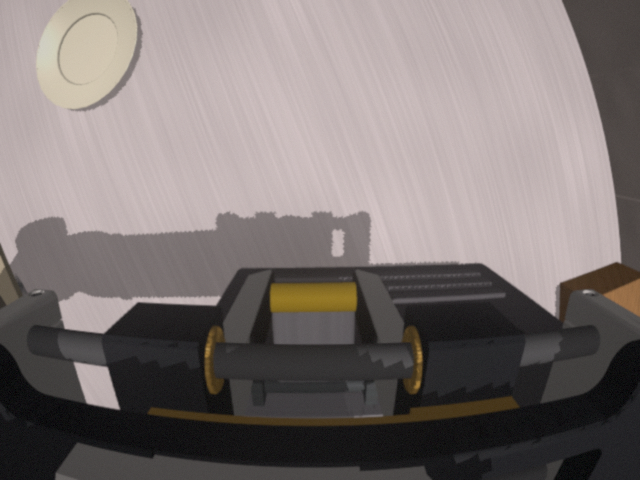

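View pics/s3c.png

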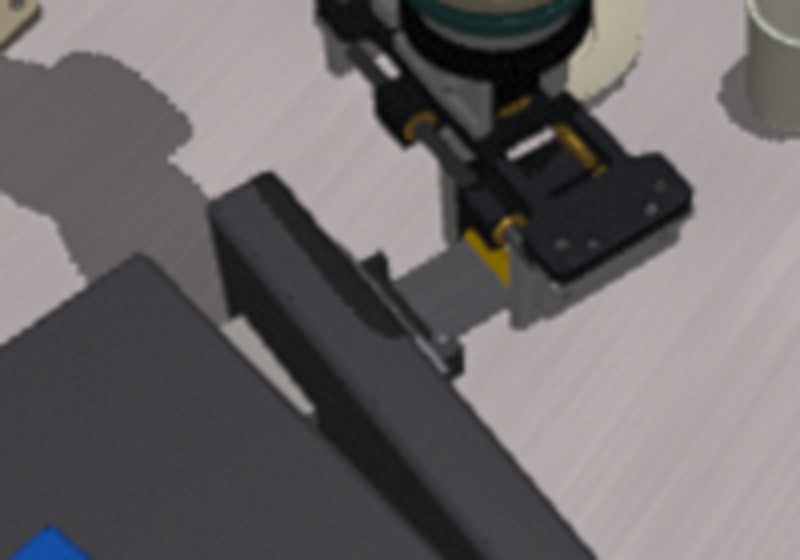

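View pics/t3.png

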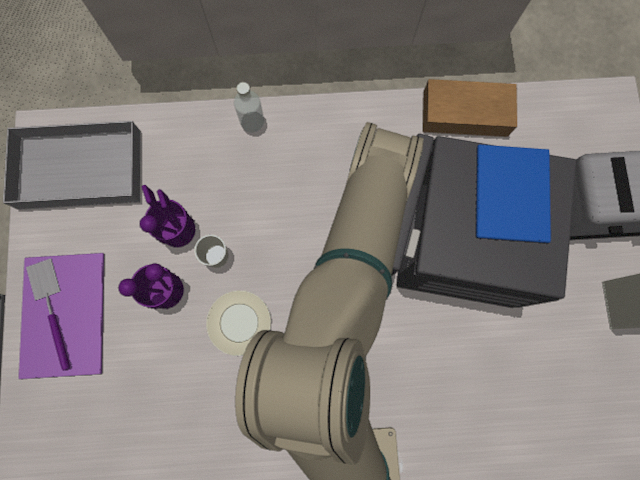

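The door is ajar by about 6° and both pads are on the bar. The pull has risen to about 8–10 N, though, so I ease off before going further.

```bash
k='python3 okx.py 7';
python3 -m handwheel '[[[-1,-0.1,0,0,0],[-1,-0.05,0,-0.05,0],[-1,0,0,0,0]]]'>/dev/null ; $k; python3 -m handwheel '[[[-1,0,0,-0.1,0],[-1,0,0,0,0]]]' >/dev/null; $k
python3 - <<'E'
from h import *
c=calibration('wrist'); M=np.linalg.inv(c['mount']); f=240/np.tan(np.radians(c['vertical_fov'])/2)
for p in ([0,.02,.18],[0,-.02,.18],[0.007,0.02,.18],[-.007,0.02,.18],[0,.02,.173],[0,.02,.199]):
    q=M[:3,:3]@p+M[:3,3]; r=np.hypot(q[0],q[1]); th=np.arctan2(r,q[2]); print(p,c['cx']+f*th*q[0]/r,c['cy']+f*th*q[1]/r)
E
```

```text
t 10.80 pos [ 0.5613 -0.0404  0.4324] phi(yaw) 6.55 F tool [-4.88  1.39 -2.13] tq [-0.28 -1.31 -0.33] w 0.0401 q [-21.  30.  34. 100. -20.  56.   1.]
t 10.97 pos [ 0.5616 -0.0397  0.4328] phi(yaw) 6.56 F tool [-3.92  3.25  2.59] tq [-0.6  -0.89  0.02] w 0.0398 q [-21.  30.  34. 100. -20.  56.   1.]
[0, 0.02, 0.18] 357.1226254355628 298.81595385687
[0, -0.02, 0.18] 272.00817065693064 298.87864114162426
[0.007, 0.02, 0.18] 357.6828595709354 284.8839539893906
[-0.007, 0.02, 0.18] 356.537376653371 312.3346520829563
[0, 0.02, 0.173] 358.83312376973936 304.6401680177956
[0, 0.02, 0.199] 353.0374871762568 284.97222164546093
```

```bash
k='python3 okx.py 7';
python3 -m handwheel '[[[-1,0,-0.05,-0.1,0],[-1,0,0,0,0]]]'>/dev/null ; $k; python3 -m handwheel '[[[-1,0,-0.03,-0.1,0],[-1,0,0,0,0]]]' >/dev/null; $k; python3 -m handwheel '[[[-1,0,0,0,0],[-1,0,0,0,0]]]' >/dev/null; $k
```

```text
t 11.13 pos [ 0.5617 -0.0392  0.4337] phi(yaw) 6.55 F tool [-3.04  4.65  6.12] tq [-0.97 -0.62 -0.  ] w 0.0399 q [-21.  30.  34. 100. -20.  56.   1.]
t 11.30 pos [ 0.5616 -0.0391  0.4347] phi(yaw) 6.54 F tool [-2.42  5.22  7.11] tq [-1.19 -0.6  -0.01] w 0.0397 q [-21.  30.  34. 100. -20.  56.   0.]
t 11.47 pos [ 0.5616 -0.0391  0.4346] phi(yaw) 6.54 F tool [-2.18  5.91  6.76] tq [-1.2  -0.62 -0.  ] w 0.0397 q [-21.  30.  34. 100. -20.  56.   0.]
```

```bash
k='python3 okx.py 5.5';
python3 -m handwheel '[[[-1,0,0.06,0,0],[-1,0,0.06,0,0],[-1,0,0,0,0]]]'>/dev/null ; $k; python3 -m handwheel '[[[-1,0.1,0.04,0,0.004],[-1,0.1,0.04,0,0.004]]]' >/dev/null; $k && python3 -m handwheel '[[[-1,0.1,0.04,0,0.005],[-1,0.1,0.04,0,0.005]]]' >/dev/null; $k && python3 -m handwheel '[[[-1,0.1,0.04,0,0.005],[-1,0.1,0.04,0,0.005]]]' >/dev/null; $k
```

```text
t 11.72 pos [ 0.5621 -0.0392  0.4345] phi(yaw) 6.53 F tool [-2.22  3.05  5.82] tq [-0.82 -0.4   0.09] w 0.0399 q [-21.  30.  34. 100. -20.  56.   1.]
t 11.88 pos [ 0.5633 -0.0378  0.4347] phi(yaw) 7.00 F tool [-2.19  2.09  6.05] tq [-0.53 -0.4  -0.01] w 0.0399 q [-21.  31.  34.  99. -20.  57.  -0.]
t 12.05 pos [ 0.5647 -0.0362  0.4347] phi(yaw) 7.57 F tool [-0.85  0.49  6.04] tq [-0.29 -0.36  0.05] w 0.0398 q [-21.  31.  35.  99. -20.  57.  -1.]
t 12.22 pos [ 0.5661 -0.0345  0.4347] phi(yaw) 8.14 F tool [-0.85 -1.52  6.2 ] tq [-0.06 -0.26  0.07] w 0.0401 q [-22.  31.  35.  99. -20.  57.  -1.]
```

```bash
k='python3 okx.py 5.5';
python3 -m handwheel '[[[-1,0.2,0.05,0,0.0095],[-1,0.3,0.08,0,0.0143],[-1,0.3,0.08,0,0.0143],[-1,0.3,0.08,0,0.0143]]]'>/dev/null ; $k && python3 -m handwheel '[[[-1,0.3,0.09,0,0.0143],[-1,0.3,0.09,0,0.0143],[-1,0.3,0.09,0,0.0143],[-1,0.3,0.09,0,0.0143]]]'>/dev/null && $k && python3 -m handwheel '[[[-1,0.3,0.09,0,0.0143],[-1,0.3,0.09,0,0.0143],[-1,0.3,0.09,0,0.0143],[-1,0.3,0.09,0,0.0143]]]'>/dev/null && $k
```

```text
t 12.55 pos [ 0.5734 -0.0254  0.4348] phi(yaw) 11.20 F tool [-0.56 -1.42  6.6 ] tq [ 0.37 -0.22  0.04] w 0.0394 q [-23.  32.  35.  98. -21.  57.  -5.]
t 12.88 pos [ 0.5819 -0.0162  0.4348] phi(yaw) 14.47 F tool [-0.55 -4.21  6.33] tq [ 0.84 -0.17  0.12] w 0.0397 q [-24.  32.  36.  97. -22.  58.  -8.]
t 13.22 pos [ 0.591  -0.0075  0.4348] phi(yaw) 17.75 F tool [-0.48 -6.02  5.94] tq [ 1.11 -0.12  0.11] w 0.0398 q [-25.  33.  37.  95. -23.  59. -12.]
```

```bash
k='python3 okx.py 5.5';
python3 -m handwheel '[[[-1,0,-0.06,0,0],[-1,0.15,-0.02,0,0.007],[-1,0.3,0.075,0,0.0143],[-1,0.3,0.075,0,0.0143],[-1,0.3,0.075,0,0.0143]]]'>/dev/null ; $k && python3 -m handwheel '[[[-1,0.3,0.075,0,0.0143],[-1,0.3,0.075,0,0.0143],[-1,0.3,0.075,0,0.0143],[-1,0.3,0.075,0,0.0143]]]'>/dev/null && $k && python3 -m handwheel '[[[-1,0.3,0.075,0,0.0143],[-1,0.3,0.075,0,0.0143],[-1,0.3,0.075,0,0.0143],[-1,0.3,0.075,0,0.0143]]]'>/dev/null && $k
```

```text
t 13.63 pos [ 5.984e-01 -2.000e-04  4.352e-01] phi(yaw) 20.62 F tool [-0.86 -1.74  6.21] tq [ 0.6  -0.11 -0.04] w 0.0401 q [-26.  34.  38.  94. -24.  60. -15.]
t 13.97 pos [0.608  0.0076 0.4352] phi(yaw) 23.90 F tool [-1.3  -0.35  6.38] tq [ 0.13 -0.19 -0.11] w 0.0399 q [-26.  35.  39.  93. -24.  61. -19.]
t 14.30 pos [0.618  0.0147 0.4353] phi(yaw) 27.20 F tool [-0.99  2.59  7.08] tq [-0.34 -0.28 -0.11] w 0.0401 q [-27.  36.  39.  91. -25.  62. -22.]
```

```bash
k='python3 okx.py 5.5';
python3 -m handwheel '[[[-1,0.35,0.11,0,0.0167],[-1,0.35,0.11,0,0.0167],[-1,0.35,0.11,0,0.0167],[-1,0.35,0.11,0,0.0167]]]'>/dev/null ; $k && python3 -m handwheel '[[[-1,0.35,0.1,0,0.0167],[-1,0.35,0.1,0,0.0167],[-1,0.35,0.1,0,0.0167],[-1,0.35,0.1,0,0.0167]]]'>/dev/null && $k && python3 -m handwheel '[[[-1,0.35,0.1,0,0.0167],[-1,0.35,0.1,0,0.0167],[-1,0.35,0.1,0,0.0167],[-1,0.35,0.1,0,0.0167]]]'>/dev/null && $k
```

```text
t 14.63 pos [0.6306 0.0222 0.4352] phi(yaw) 31.04 F tool [-1.05  2.78  6.44] tq [-0.57 -0.35 -0.12] w 0.0399 q [-27.  38.  40.  89. -26.  63. -26.]
t 14.97 pos [0.6434 0.029  0.4352] phi(yaw) 34.87 F tool [-1.6   3.99  5.58] tq [-0.92 -0.38 -0.17] w 0.0395 q [-28.  39.  41.  87. -27.  65. -30.]
t 15.30 pos [0.6567 0.0348 0.4352] phi(yaw) 38.69 F tool [-1.91  6.04  5.6 ] tq [-1.07 -0.47 -0.21] w 0.0395 q [-28.  41.  42.  84. -28.  66. -34.]
```

```bash
k='python3 okx.py 5.5';
python3 -m handwheel '[[[-1,0.35,0.15,0,0.0167],[-1,0.35,0.15,0,0.0167],[-1,0.35,0.13,0,0.0167],[-1,0.35,0.12,0,0.0167]]]'>/dev/null ; $k && python3 -m handwheel '[[[-1,0.35,0.115,0,0.0167],[-1,0.35,0.115,0,0.0167],[-1,0.35,0.115,0,0.0167],[-1,0.35,0.115,0,0.0167]]]'>/dev/null && $k && python3 -m handwheel '[[[-1,0.35,0.115,0,0.0167],[-1,0.35,0.115,0,0.0167],[-1,0.35,0.115,0,0.0167],[-1,0.35,0.115,0,0.0167]]]'>/dev/null && $k
```

```text
t 15.63 pos [0.671  0.0396 0.4349] phi(yaw) 42.48 F tool [-1.23  1.87  5.05] tq [-0.45 -0.35 -0.09] w 0.0397 q [-28.  42.  43.  82. -30.  68. -38.]
t 15.97 pos [0.6852 0.0435 0.4348] phi(yaw) 46.30 F tool [-2.17 -1.56  4.71] tq [ 0.08 -0.35  0.02] w 0.0399 q [-28.  44.  43.  79. -31.  69. -42.]
t 16.30 pos [0.6998 0.0464 0.4348] phi(yaw) 50.11 F tool [-1.06 -5.44  4.58] tq [ 0.93 -0.28  0.07] w 0.0396 q [-27.  45.  44.  76. -32.  71. -46.]
```

```bash
k='python3 okx.py 5.5';
python3 -m handwheel '[[[-1,0.35,0.07,0,0.0167],[-1,0.35,0.07,0,0.0167],[-1,0.35,0.08,0,0.0167],[-1,0.35,0.09,0,0.0167]]]'>/dev/null ; $k && python3 -m handwheel '[[[-1,0.35,0.1,0,0.0167],[-1,0.35,0.1,0,0.0167],[-1,0.35,0.1,0,0.0167],[-1,0.35,0.1,0,0.0167]]]'>/dev/null && $k && python3 -m handwheel '[[[-1,0.35,0.1,0,0.0167],[-1,0.35,0.1,0,0.0167],[-1,0.35,0.1,0,0.0167],[-1,0.35,0.1,0,0.0167]]]'>/dev/null && $k
```

```text
t 16.63 pos [0.714  0.0488 0.4349] phi(yaw) 53.95 F tool [-0.56 -4.71  4.56] tq [ 1.08 -0.17  0.08] w 0.0397 q [-27.  47.  45.  73. -33.  73. -50.]
t 16.97 pos [0.7286 0.0499 0.4349] phi(yaw) 57.78 F tool [-0.86 -4.11  4.43] tq [ 1.05 -0.23  0.12] w 0.0399 q [-26.  49.  45.  70. -34.  74. -54.]
t 17.30 pos [0.7432 0.0501 0.4349] phi(yaw) 61.61 F tool [-0.93 -4.66  4.44] tq [ 1.05 -0.26  0.16] w 0.0399 q [-26.  50.  46.  67. -35.  76. -58.]
```

```bash
k='python3 okx.py 5.5';
python3 -m handwheel '[[[-1,0.35,0.07,0,0.0167],[-1,0.35,0.07,0,0.0167],[-1,0.35,0.08,0,0.0167],[-1,0.35,0.09,0,0.0167]]]'>/dev/null ; $k && python3 -m handwheel '[[[-1,0.35,0.1,0,0.0167],[-1,0.35,0.1,0,0.0167],[-1,0.35,0.1,0,0.0167],[-1,0.35,0.1,0,0.0167]]]'>/dev/null && $k && python3 -m handwheel '[[[-1,0.35,0.1,0,0.0167],[-1,0.35,0.1,0,0.0167],[-1,0.35,0.1,0,0.0167],[-1,0.35,0.1,0,0.0167]]]'>/dev/null && $k && python3 -m handwheel '[[[-1,0.35,0.1,0,0.0167],[-1,0.35,0.1,0,0.0167],[-1,0.35,0.1,0,0.0167],[-1,0.35,0.1,0,0.0167]]]'>/dev/null && $k
```

```text
t 17.63 pos [0.7575 0.0496 0.435 ] phi(yaw) 65.46 F tool [-0.07 -3.83  4.32] tq [ 0.92 -0.27  0.07] w 0.0397 q [-25.  52.  47.  64. -36.  78. -62.]
t 17.97 pos [0.7719 0.0478 0.435 ] phi(yaw) 69.30 F tool [-1.23 -4.31  5.45] tq [ 0.84 -0.2   0.08] w 0.0395 q [-24.  53.  47.  61. -37.  80. -66.]
t 18.30 pos [0.7862 0.0451 0.4351] phi(yaw) 73.12 F tool [ 0.8  -3.57  5.16] tq [ 0.8  -0.17  0.03] w 0.0399 q [-23.  55.  48.  57. -38.  81. -71.]
t 18.63 pos [0.8003 0.0415 0.4351] phi(yaw) 76.95 F tool [-0.03 -3.93  5.15] tq [ 0.74 -0.23  0.04] w 0.0397 q [-21.  56.  48.  54. -39.  83. -75.]
```

```bash
k='python3 okx.py 5.5';
python3 -m handwheel '[[[-1,0.35,0.09,0,0.0167],[-1,0.35,0.09,0,0.0167],[-1,0.25,0.05,0,0.012],[-1,0.15,0.02,0,0.007],[-1,0,-0.03,0,0],[-1,0,-0.03,0,0]]]'>/dev/null ; $k && python3 -m handwheel '[[[-1,0.02,0,0.25,0],[-1,0.01,0,0.25,0],[-1,0,0,0.25,0],[-1,-0.03,0,0.25,0],[-1,-0.05,0,0.25,0],[-1,-0.06,0,0.25,0]]]'>/dev/null && $k && python3 -m handwheel '[[[-1,-0.07,0,0.25,0],[-1,-0.08,0,0.25,0],[-1,-0.09,0,0.24,0],[-1,-0.1,0,0.23,0],[-1,-0.1,0,0.22,0],[-1,0,0,0,0],[-1,0,0,0,0]]]'>/dev/null ; $k
```

```text
t 19.13 pos [0.8111 0.0383 0.4352] phi(yaw) 79.92 F tool [1.21 0.53 4.99] tq [0.11 0.16 0.03] w 0.0398 q [-20.  58.  49.  51. -39.  85. -79.]
t 19.63 pos [0.8097 0.0384 0.4202] phi(yaw) 79.90 F tool [0.81 2.48 1.03] tq [-0.64 -0.14 -0.01] w 0.0402 q [-21.  58.  48.  52. -40.  83. -78.]
t 20.22 pos [0.8054 0.0388 0.4098] phi(yaw) 79.88 F tool [ 0.16  5.69 -5.5 ] tq [-1.22 -0.37 -0.07] w 0.0398 q [-21.  58.  48.  55. -40.  81. -77.]
```

```bash
k='python3 okx.py 50';
python3 -m handwheel '[[[-1,0,0.08,-0.1,0],[-1,0,0.06,-0.08,0],[-1,0,0,0,0],[-1,0,0,0,0]]]'>/dev/null ; $k ; python3 -m handwheel '[[[-0.05,0,0,0,0],[-0.05,0,0,0,0],[0.2,0,0,0,0],[0.5,0,0,0,0],[0.8,0,0,0,0],[0.8,0,0,0,0],[0.8,0,0,0,0],[0.8,0,0,0,0]]]'>/dev/null; $k
python3 - <<'E'
from h import *
save('wrist','w4');save('top','t4')
E
```

```text
t 20.55 pos [0.8054 0.0385 0.4099] phi(yaw) 79.84 F tool [-0.39  3.12 -1.91] tq [-0.92 -0.11 -0.05] w 0.0399 q [-21.  58.  48.  54. -40.  81. -77.]
t 21.22 pos [0.8053 0.0383 0.4099] phi(yaw) 79.86 F tool [0.79 1.01 0.51] tq [ 0.03 -0.16 -0.03] w 0.0811 q [-21.  58.  48.  54. -40.  81. -77.]
```

View pics/w4.png

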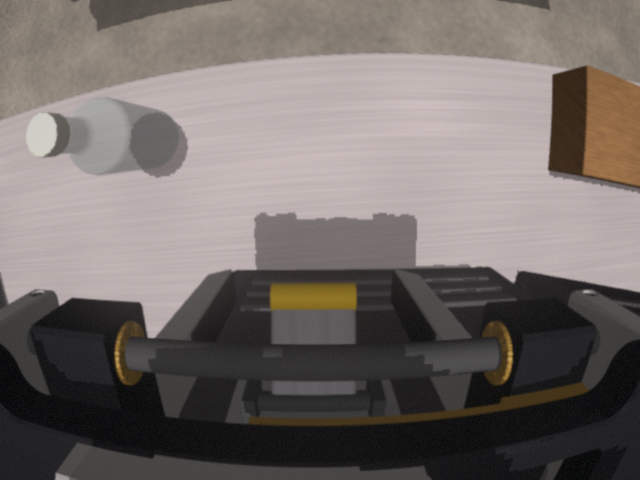

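View pics/t4.png

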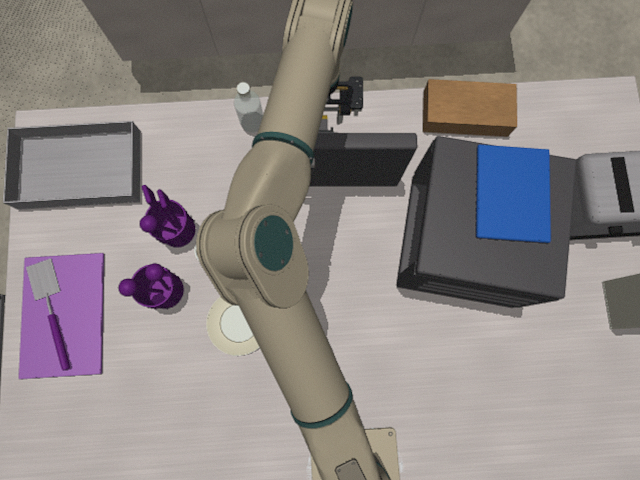

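```bash
k='python3 okx.py 50';
python3 -m handwheel '[[[0.8,0,0,-0.7,0],[0.8,0,0,-0.7,0],[0.8,0,0,-0.7,0],[0.8,0,0,-0.7,0],[0.8,0,0,-0.7,0]]]'>/dev/null ; $k ; python3 -m handwheel '[[[0.8,0,0,-1,0],[0.8,0,0,-1,0],[0.8,0,0,-1,0],[0.8,0,0,-1,0],[0.8,0,0,-1,0],[0.8,0,0,0,0],[0.8,0,0,0,0]]]'>/dev/null; $k
python3 - <<'E'
from h import *
save('wrist','w5');save('top','t5');save('side','s5')
E
```

```text
t 21.73 pos [0.8053 0.0382 0.4463] phi(yaw) 79.86 F tool [-0.08 -0.65 -0.82] tq [ 0.03 -0.1  -0.01] w 0.0847 q [-21.  57.  49.  51. -39.  85. -78.]
t 22.32 pos [0.8053 0.038  0.4958] phi(yaw) 79.86 F tool [-0.42  0.38  0.33] tq [-0.04 -0.14 -0.01] w 0.0846 q [-19.  55.  49.  46. -38.  91. -80.]
```

View pics/w5.png

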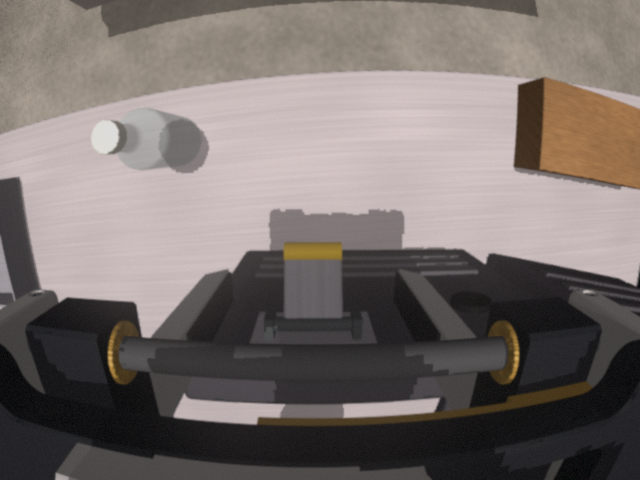

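View pics/s5.png

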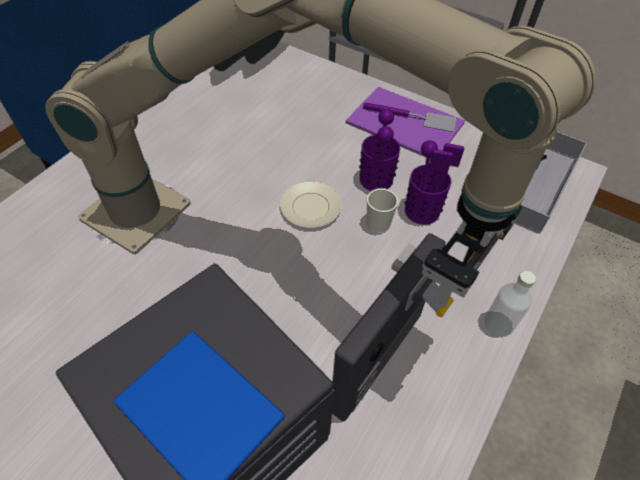

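The side view shows the door open, with the bar at (445,305) free of the fingers and everything else standing. I measure the door angle and check the bystanders.

Run:
```python
from h import *
z=np.load('pics/s5.npz'); W=cloud('side',z['d']); p=z['p'].astype(int)
k=(abs(W[:,:,2]-.28)<.004)&(W[:,:,1]>-.16)&(W[:,:,0]>.68)&(W[:,:,1]<.15)&(p.max(-1)<90)
k=cv2.morphologyEx(k.astype(np.uint8),cv2.MORPH_OPEN,np.ones((3,3)))>0
q=W[k][:,:2].astype(np.float32); r=cv2.minAreaRect(q); print(len(q),r); b=cv2.boxPoints(r); print(b)
v=max([b[1]-b[0],b[2]-b[1]],key=np.linalg.norm); v=v*np.sign(v[1]); a=np.degrees(np.arctan2(v[1],v[0])); print('door angle',166.0-a)
bar=(p[:,:,0]>120)&(p[:,:,2]<60)&(p[:,:,1]>90)&(W[:,:,2]>.2)&(W[:,:,2]<.25); print('bar',W[bar].mean(0))
z0=np.load('pics/side0.npz'); d=np.abs(z0['p'].astype(int)-p).sum(-1)
for n,(y0,y1,x0,x1) in dict(tray=(335,475,118,285),plate=(183,232,280,342),cup=(188,235,364,398),crockb=(107,190,358,400),crocka=(138,225,402,465)).items(): print(n,(d[y0:y1,x0:x1]>60).mean().round(3))
to([0.8,0.038,.5])
```

```text
2350 ((0.7274584174156189, -0.014839798212051392), (0.2902351915836334, 0.03510841727256775), 86.48391723632812)
[[ 0.7010374  -0.15860765]
 [ 0.7360797  -0.1607608 ]
 [ 0.7538794   0.12892805]
 [ 0.71883714  0.13108121]]
door angle 79.51608
bar [0.80796159 0.03642748 0.22917872]
tray 0.0
plate 0.832
cup 0.22
crockb 0.074
crocka 0.293
t 22.4667 pos [0.8052 0.0383 0.4941] y az -93.87 tool shift cm [-0.52  0.07 -0.59] F [-0.   -0.23  0.17] w 0.0845 q [-19.  55.  49.  46. -38.  91. -80.]
```

Run:
```python
from h import *
z0=np.load('pics/side0.npz');z=np.load('pics/s5.npz')
for n,(y0,y1,x0,x1) in dict(tray=(335,475,118,285),plate=(183,232,280,342),cup=(188,235,364,398),crockb=(107,190,358,400),crocka=(138,225,402,465)).items(): print(n,'depth diff >8mm frac',(abs(z0['d']-z['d'])[y0:y1,x0:x1]>.008).mean().round(3))
a=cv2.imread('pics/side0.png')[90:240,270:480];b=cv2.imread('pics/s5.png')[90:240,270:480]
cv2.imwrite('pics/cmp.png',cv2.resize(np.hstack([a,b]),None,fx=1.9,fy=1.9))
```

```text
tray depth diff >8mm frac 0.009
plate depth diff >8mm frac 0.045
cup depth diff >8mm frac 0.037
crockb depth diff >8mm frac 0.06
crocka depth diff >8mm frac 0.084
```

View pics/cmp.png

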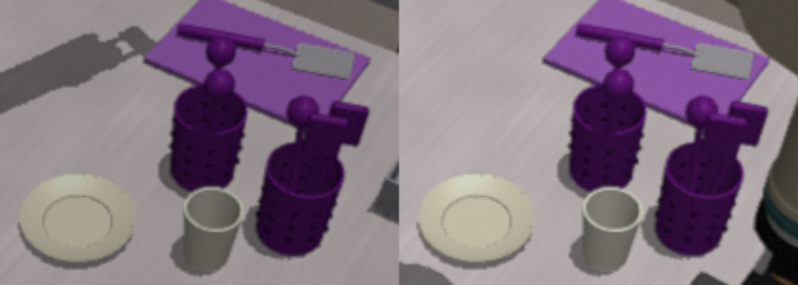

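The before and after crops match in position. Only the shadows and brightness changed. Handing in.

```bash
python3 -c "
from workcell import sign_off; print(sign_off())"
```

```text
the job is handed in; nothing more can be done
None
```

The door is standing open at about 80°, the gripper has let go and is clear above it, and the job was handed in at about 22.5 s.

- **Latch:** I took the yellow bar by its ends and lifted with the door shut. The paddle's stop showed up at about 0.60 rad, where the force rose about 5.6 N above the lifting level. I eased off about 2 mm and then pulled.
- **Swing:** I moved the door at roughly 0.2 rad/s, up to about 0.25 rad/s near the start. At the end I lowered the paddle to rest, opened the fingers and lifted straight up.
- **Last checks:** The side camera gives a door angle of 79.5°, and the tool's turn gives 79.9°. The wrist force is about zero, and the bar stands free between the open fingers.
- **Bystanders:** The tray, crocks, plate and cup look unmoved in the before and after crops. My simple colour comparison flagged the plate, cup and crocks, but that was shadow and brightness; the depth comparison showed only small differences (4–8% of pixels), which I put down to edge noise.

**One thing went wrong:** at about 0.1 rad of opening the pull briefly reached 10.7 N, with a 6.6 N vertical force as well. That is over the 10 N guideline in total, but by these readings below the roughly 16 N at which the pawl breaks. The pawl was probably catching because I had eased off too far. I relaxed the pull and raised the paddle about 2.5 mm, and the door then ran freely at about 1–2 N.

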